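Pack the blue sample tray

ROBOT

A 6-joint arm with a two-finger parallel gripper is mounted at the origin on a cart in front of the work surface, level with it; the furniture and walls round the work are solid. World frame = base frame: x ahead of the robot, y to its left, z up, the work surface at z = 0. Lengths are in m, angles in rad, forces in N, time in s.
With the tool pointing down it reaches from about 0.375 to 0.9 m from the base axis. Payload 3.1 kg.
Tool frame: the origin (TCP) lies on the centre line of the jaws, within the pads' length; the fingertips stand 22 mm ahead of it and the grasp point (between the pads) lies 3 mm ahead of it (manip.tips_ahead is the distance from the TCP to the fingertips, in m); z points along the fingers, y is the line along which they close (so a half turn about z gives the same grasp; the last joint's range is limited). The gripper opens to 87 mm and grips with 3 to 60 N. Pads are 19 mm wide; open, the fingers measure 117 mm over their backs; the gripper's body (75 mm by 190 mm) begins 51 mm behind the grasp point.
Start: joints at [-1.351, 0.527, 1.433, -0, 1.181, -0.178], TCP at [0.242, -0.576, 0.245] pointing down, gripper open.
Joint ranges: [-3.08, 3.08], [-0.75, 2.2], [0.22, 2.44], [-1.43, 4.57], [0, 2.65], [-2.85, 2.85]. Speed limits (rad/s): [2.79, 2.79, 3.14, 3.14, 3.14, 3.14].

INTERFACE

Orientations are given as a unit quaternion [w, x, y, z].
In Python, from workcell import manip, eyes, ticket, sense gives the robot as it stands (manip), with the cameras (eyes), the job (ticket) and the readings as plain functions.
- The arm moves only by the shell command python3 drive.py 'ROWS' [OPENING] [FORCE]. ROWS is rows parted by semicolons, their numbers by spaces, 1 to 8 of them, each of 6 numbers: dx, dy, dz in m, then a rotation vector rx, ry, rz in rad; each row shifts and turns the commanded pose from where the row before left it, along the tool's axes as they then stand; what a row does not reach is not made up. A row lasts 1/12 s, in which the tool goes at most 0.0417 m and 0.125 rad, less where a joint would pass 70% of its speed; a pose out of reach is approached as far as the arm can. OPENING is the opening from 0.0 (shut) to 1.0 (fully open), set as the command begins (- or left out keeps the last). The fingers move at their own pace and stop on an object; FORCE is the grip in N (left out, the last holds). Time passes only in rows, so rows that do not move let the fingers close. It prints the time, the measured TCP pose, the force, the opening and the grip force at its end.
- sense(): the state, without advancing time (a new reading comes with each control period).
- eyes.read_camera(name): name is "scene" or "top"; returns the picture (420x560x3 uint8, red, green, blue); there is no depth.
- eyes.camera_info(name): a dict with "intrinsics" (3x3 intrinsics, pixels), "xyz" and "orientation" of the camera in the world. Camera axes: x right, y down, z forward; pixel columns grow to the right and rows downward; lengths in m; the calibration is good to about 2 mm. A picture is of the moment at which its call begins. camera_info takes no time and is no camera call.
- ticket.close_job(): hands the job in; it is judged then, once.
The state is a dict: "t": time; "joint_pos": joint angles; "dq": joint speeds; "tau": joint torques, N m; "position": TCP position; "orientation": TCP orientation; "force": force on the tool from outside, world axes, zero at the start; "ft_torque": the same for the moment, N m; "opening": opening from 0.0 (shut) to 1.0 (fully open); "grasp_force": force on a finger pad.
Only numpy, scipy, OpenCV 4.12 (cv2) and the standard library are available. Lean on these libraries where they do the work, as an engineer would, in place of code of your own. Each camera call takes 0.05 s, during which the arm holds its last target. There are 200 camera calls.

TASK

Pack the blue round tray and leave everything released and standing upright: first stand the green-capped white bottle on the ring in the middle, then stand the three black-capped vials round it, one on each of the three outer rings. The vials with clear caps, the brown bottle and the yellow tray do not belong: leave them as they are, and do not tip any bottle or vial over.

Things in the scene. Friction and masses are not known exactly. Their poses are not given: they have to be found in the camera images.
- blue_tray: blue shallow round tray fixed to the bench, 124 mm across, 24 mm tall, inside 116 mm across, flat floor 5 mm above the bench. White rings printed on the floor: one in the middle (41 mm), three round it (27 mm) with centres 38 mm from the tray's centre, at 0, 120 and 240 degrees from its x axis towards its y axis. Origin: centre of underside, z up. The tray to be packed.
- yellow_tray: yellow shallow round tray fixed to the bench, 124 mm across, 24 mm tall, inside 116 mm across, flat floor 5 mm above the bench. White rings printed on the floor: one in the middle (41 mm), three round it (27 mm) with centres 38 mm from the tray's centre, at 0, 120 and 240 degrees from its x axis towards its y axis. Origin: centre of underside, z up. Not to be used.
- green_cap_bottle: white plastic dropper bottle with a green cap, 38 mm across the body up to 52 mm height, cap about 22 mm across, 74 mm tall in all, about 50 g, standing upright. Origin: centre of its underside, z up.
- black_vial_1: glass sample vial, 24 mm across, 50 mm tall, standing upright; black screw cap, red band on the label, about 22 g. The three black-capped vials are alike and interchangeable. Origin: centre of its underside, z up.
- black_vial_2: glass sample vial, 24 mm across, 50 mm tall, standing upright; black screw cap, red band on the label, about 22 g. The three black-capped vials are alike and interchangeable. Origin: centre of its underside, z up.
- black_vial_3: glass sample vial, 24 mm across, 50 mm tall, standing upright; black screw cap, red band on the label, about 22 g. The three black-capped vials are alike and interchangeable. Origin: centre of its underside, z up.
- clear_vial_1: glass sample vial, 24 mm across, 50 mm tall, standing upright; clear, whitish cap and green band; a look-alike that stays where it is. Origin: centre of its underside, z up.
- clear_vial_2: glass sample vial, 24 mm across, 50 mm tall, standing upright; clear, whitish cap and green band; a look-alike that stays where it is. Origin: centre of its underside, z up.
- amber_jar: brown bottle with a black cap, 56 mm across, 102 mm tall, standing upright; stays where it is. It stands in front of the fixed blue hotplate (102 mm tall, at the right of the work), over which a fixed extraction hood hangs: draw the arm in before swinging past it. Origin: centre of its underside, z up.

How it is judged:
By the outcome, as a careful person would: the job done as asked, in the order asked, and still so for the second after the job is handed in, with the robot touching nothing.
It also fails if it takes over 104 s, if anything falls off the work surface, if the arm or the gripper's body presses on something with over 40 N, if the wrist force passes 120 N, or if a joint passes its speed limit or range.

## Working session

There is one attempt and no reset: what is moved stays moved. The work goes in short steps, Python scripts to look and compute and a shell command to move; the robot and the scene stay as the last step left them, time stands still between calls to the robot, and variables do not carry over. Pictures are saved under pics/ and viewed, at most 14 in all, crops included, and the job is handed in when it is done.

```bash
ls; mkdir -p pics; python3 - <<'E'
from workcell import manip, eyes, ticket, sense
import cv2
for n in("scene","top"):
    im=eyes.read_camera(n); cv2.imwrite(f"pics/{n}0.png",im[:,:,::-1]); print(eyes.camera_info(n))
s=sense();print(s, manip.tips_ahead)
E
```

```text
drive.py
pics
workcell.py
{'intrinsics': array([[426.89563352,   0.        , 282.66168005],
       [  0.        , 426.89563352, 206.28558832],
       [  0.        ,   0.        ,   1.        ]]), 'xyz': array([1.18408879, 0.28698257, 0.99756238]), 'orientation': array([-0.17317241,  0.52721128,  0.79404477, -0.24809774])}
{'intrinsics': array([[516.37641323,   0.        , 272.06235101],
       [  0.        , 516.37641323, 213.06426839],
       [  0.        ,   0.        ,   1.        ]]), 'xyz': array([0.22538388, 0.04288409, 1.54300087]), 'orientation': array([ 0.06645029, -0.69712852,  0.71017585, -0.0724324 ])}
{'t': 0.1, 'joint_pos': array([-1.35151105e+00,  5.28386509e-01,  1.43375140e+00, -3.03491420e-06,
        1.18141978e+00, -1.78491475e-01]), 'dq': array([ 6.63931387e-05, -2.40980878e-03, -2.17191502e-03,  4.74178126e-04,
       -3.24604189e-04,  5.48717058e-04]), 'tau': array([-7.31902164e-04, -4.40985954e+01, -1.77150589e+01,  6.35531824e-02,
        5.34087466e-02, -3.98706118e-05]), 'position': array([ 0.24200226, -0.5755835 ,  0.24366852]), 'orientation': array([-9.82286439e-04,  9.80286231e-01,  1.97580211e-01, -2.14419700e-05]), 'force': array([-0.43677502, -0.04830907, -0.08333282]), 'ft_torque': array([ 0.02332304,  0.01918844, -0.03343955]), 'grasp_force': 0.0, 'opening': 0.9983873824314727} 0.022
```

View pics/scene0.png

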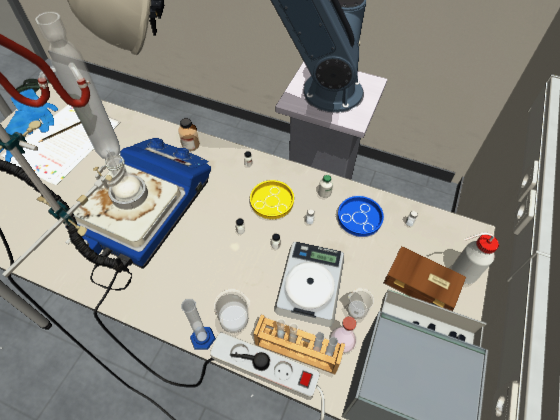

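View pics/top0.png

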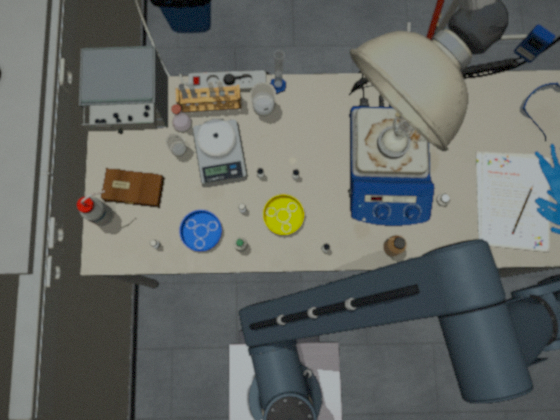

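Scene view: black caps lie at (248,156), (240,225) and (276,238), the green cap at (326,180), and the blue tray at (361,215). Top view: black caps are at (260,171), (296,174) and (326,247), the green cap at (241,243), the blue tray at (202,230), and clear caps at (242,208) and (155,243). I'll zoom in and measure.

```bash
cat > h.py <<'E'
import numpy as np,cv2
from workcell import manip, eyes, ticket, sense
from scipy.spatial.transform import Rotation as R
def cam(n):
    i=eyes.camera_info(n); q=i["orientation"]
    return i["intrinsics"],np.array(i["xyz"]),R.from_quat([q[1],q[2],q[3],q[0]]).as_matrix()
def ray(n,p):
    K,c,M=cam(n); return c,M@np.linalg.solve(K,[p[0],p[1],1.])
def plane(n,p,z):
    c,d=ray(n,p); return c+d*(z-c[2])/d[2]
def tri(a,b):
    (c1,d1),(c2,d2)=ray("scene",a),ray("top",b)
    d1=d1/np.linalg.norm(d1);d2=d2/np.linalg.norm(d2)
    s=np.linalg.lstsq(np.c_[d1,-d2],c2-c1,rcond=None)[0]
    p,q=c1+s[0]*d1,c2+s[1]*d2
    return (p+q)/2,np.linalg.norm(p-q)
def proj(n,X):
    K,c,M=cam(n); u=K@(M.T@(np.array(X)-c)); return u[:2]/u[2]
def blobs(im,lo,hi,roi,amin=4):
    x0,y0,x1,y1=roi; hsv=cv2.cvtColor(im,cv2.COLOR_RGB2HSV)[y0:y1,x0:x1]
    m=cv2.inRange(hsv,np.array(lo),np.array(hi))
    n,l,st,ce=cv2.connectedComponentsWithStats(m)
    return [(np.round(ce[k]+[x0,y0],2),st[k,:5].tolist()) for k in range(1,n) if st[k,4]>=amin]
E
python3 - <<'E'
from h import *
s=cv2.imread("pics/scene0.png");t=cv2.imread("pics/top0.png")
a=cv2.resize(s[140:260,225:425],None,fx=4,fy=4,interpolation=0)
b=cv2.resize(t[155:265,145:345],None,fx=4,fy=4,interpolation=0)
cv2.imwrite("pics/c1.png",a);cv2.imwrite("pics/c2.png",b)
for n,im,roi in(("scene",s,(225,140,425,260)),("top",t,(140,150,345,265))):
    im=im[:,:,::-1].copy()
    print(n,"black");[print(x) for x in blobs(im,(0,0,0),(180,255,75),roi,8)]
    print("green");[print(x) for x in blobs(im,(45,70,30),(85,255,255),roi)]
    print("blue");[print(x) for x in blobs(im,(100,150,80),(130,255,255),roi,100)]
for p in [(260,171),(296,174),(326,247),(242,208),(155,243)]: print(plane("top",p,.05).round(3))
print(plane("top",(396,246),.1),plane("top",(350,200),.1),plane("top",(365,75),.5))
E
```

```text
scene black
(array([345.99, 153.63]), [64, 0, 136, 39, 2101])
(array([247.5, 154. ]), [20, 12, 6, 5, 26])
(array([239.22, 221.67]), [11, 79, 7, 7, 36])
(array([275.8 , 236.92]), [48, 94, 7, 7, 40])
(array([311.02, 251.3 ]), [68, 102, 48, 18, 303])
green
(array([326.74, 178.07]), [98, 35, 8, 7, 42])
blue
(array([359.93, 215.65]), [113, 56, 46, 40, 1215])
top black
(array([224.57, 172.77]), [63, 12, 40, 21, 345])
(array([259.95, 170.9 ]), [118, 19, 5, 5, 20])
(array([295.68, 171.95]), [153, 20, 6, 5, 22])
(array([156.34, 195.66]), [0, 27, 24, 30, 131])
(array([326.05, 246.32]), [184, 94, 5, 6, 22])
green
(array([239.42, 242.45]), [97, 90, 6, 6, 31])
blue
(array([200.06, 230.16]), [40, 61, 41, 40, 842])
(array([200.78, 230.86]), [55, 76, 12, 11, 101])
[0.652 0.061 0.05 ]
[ 0.641 -0.047  0.05 ]
[ 0.419 -0.128  0.05 ]
[0.54  0.116 0.05 ]
[0.44 0.37 0.05]
[ 0.41198652 -0.31959341  0.1       ] [ 0.54705142 -0.19631283  0.1       ] [ 0.7361783 -0.1763121  0.5      ]
```

View pics/c1.png

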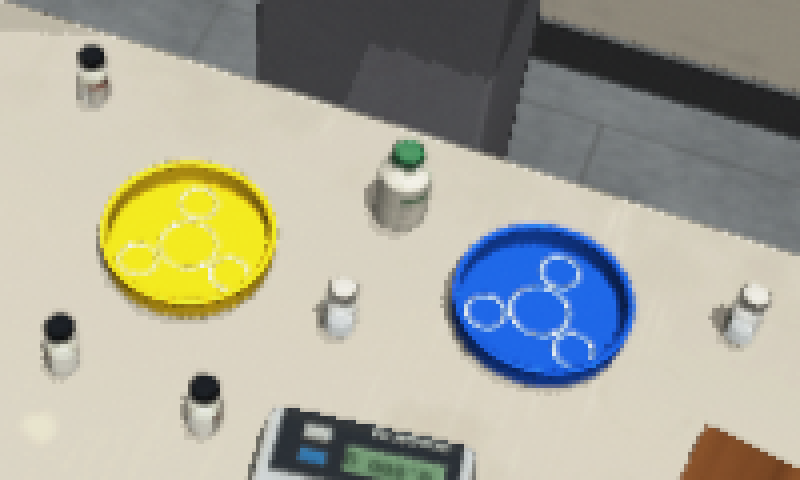

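View pics/c2.png

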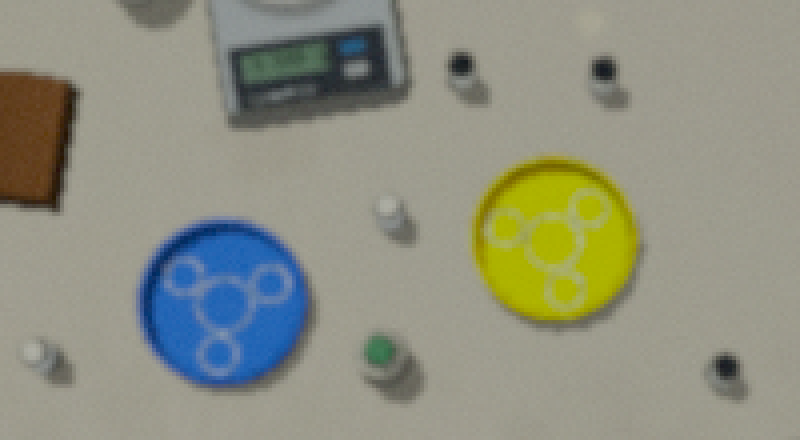

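Both crops agree: three black caps, the green-capped bottle, and the rings of the blue tray are all clearly visible. In the top crop the tray centre is about (224,305) and the outer rings are at (183,275), (271,284) and (218,354). Next I'll measure them properly.

```bash
python3 - <<'E'
from h import *
S=cv2.imread("pics/scene0.png")[:,:,::-1].copy();T=cv2.imread("pics/top0.png")[:,:,::-1].copy()
rois={"scene":(S,(335,193,387,240)),"top":(T,(178,207,225,254))}
for n,(im,roi) in rois.items():
    x0,y0,x1,y1=roi; big=cv2.resize(im[y0:y1,x0:x1],None,fx=8,fy=8,interpolation=cv2.INTER_CUBIC)
    hsv=cv2.cvtColor(big,cv2.COLOR_RGB2HSV)
    m=cv2.inRange(hsv,np.array((100,110,60)),np.array((130,255,255)))
    cs,_=cv2.findContours(m,cv2.RETR_EXTERNAL,cv2.CHAIN_APPROX_NONE)
    o=max(cs,key=cv2.contourArea); e=cv2.fitEllipse(o); print(n,"outer",(np.array(e[0])+.5)/8-.5+[x0,y0],np.array(e[1])/8)
    # rings: pale pixels inside the tray
    full=np.zeros_like(m);cv2.ellipse(full,(e[0],(e[1][0]*.72,e[1][1]*.72),e[2]),255,-1)
    sat=hsv[:,:,1].astype(int); 
    for thr in (130,160,180,200):
      r=((sat<thr)&(full>0)).astype(np.uint8)*255
      cs,h=cv2.findContours(r,cv2.RETR_CCOMP,cv2.CHAIN_APPROX_NONE)
      print(thr,[(np.round((np.array(cv2.fitEllipse(c)[0])+.5)/8-.5+[x0,y0],2).tolist(),np.round(np.array(cv2.fitEllipse(c)[1])/8,1).tolist()) for c,hh in zip(cs,h[0]) if hh[3]>=0 and cv2.contourArea(c)>1500])
print("green",tri((326.74,178.07),(239.42,242.45)))
for a,b in(((247.5,154),(326.05,246.32)),((239.22,221.67),(295.68,171.95)),((275.8,236.92),(259.95,170.9))):
    print("vial",tri(a,b))
E
```

```text
scene outer [360.04734421 215.64165115] [40.12703705 46.24243546]
130 []
160 [([364.63, 207.68], [6.4, 7.9])]
180 [([359.38, 217.32], [10.3, 12.7]), ([364.66, 207.63], [6.0, 7.6])]
200 [([359.42, 217.29], [9.7, 12.3]), ([364.7, 207.55], [5.6, 7.3])]
top outer [200.30294228 230.29255486] [41.04327011 41.78997803]
130 []
160 [([200.72, 230.8], [10.7, 11.2])]
180 [([200.74, 230.79], [9.9, 10.3])]
200 [([200.56, 230.81], [8.0, 9.0])]
green (array([0.43486087, 0.12290684, 0.06708793]), np.float64(0.0005225741888572971))
vial (array([ 0.42225582, -0.129313  ,  0.04395432]), np.float64(0.001229955315363212))
vial (array([ 0.6491231 , -0.04663046,  0.04360348]), np.float64(0.0008063364624522169))
vial (array([0.65428275, 0.06113621, 0.04309066]), np.float64(0.00015674738526551653))
```

```bash
python3 - <<'E'
from h import *
S=cv2.imread("pics/scene0.png")[:,:,::-1].copy();T=cv2.imread("pics/top0.png")[:,:,::-1].copy()
print("ring mid",tri((359.4,217.3),(200.74,230.79)),"rim",tri((360.05,215.64),(200.30,230.29)))
for n,im,c0 in(("scene",S,(359.4,217.3)),("top",T,(200.74,230.79))):
    c=plane(n,c0,.005); print(n,"centre",c.round(4),"rim c",plane(n,(360.05,215.64) if n=="scene" else (200.30,230.29),.024).round(4))
    hsv=cv2.cvtColor(im,cv2.COLOR_RGB2HSV)
    P=[];W=[]
    for v in range(int(c0[1])-26,int(c0[1])+27):
        for u in range(int(c0[0])-28,int(c0[0])+29):
            X=plane(n,(u,v),.005)-c; d=np.hypot(*X[:2])
            if 0.0255<d<0.051 and hsv[v,u,1]<200 and 90<hsv[v,u,0]<135: P.append(X[:2]);W.append(220-int(hsv[v,u,1]))
    P=np.float32(P);_,l,ce=cv2.kmeans(P,3,None,(3,50,1e-6),10,cv2.KMEANS_PP_CENTERS)
    for k in range(3):
        q=P[l[:,0]==k]; s=np.linalg.lstsq(np.c_[2*q,np.ones(len(q))],(q**2).sum(1),rcond=None)[0]
        print(len(q),s[:2].round(4),"r",np.hypot(*s[:2]).round(4),"ang",np.degrees(np.arctan2(s[1],s[0])).round(1),"ringR",np.sqrt(s[2]+s[:2]@s[:2]).round(4))
for p in [(326.05,246.32),(295.68,171.95),(259.95,170.9)]: print("vial top@.048",plane("top",p,.048).round(4))
print("green@.072",plane("top",(239.42,242.45),.072).round(4))
E
```

```text
ring mid (array([0.48144114, 0.24270378, 0.00365525]), np.float64(0.0005483595448416179)) rim (array([0.48151986, 0.24303432, 0.0123229 ]), np.float64(0.00029170114007505074))
scene centre [0.4825 0.2425 0.005 ] rim c [0.4899 0.2434 0.024 ]Traceback (most recent call last):
  File "<stdin>", line 10, in <module>
  File "h.py", line 10, in plane
    c,d=ray(n,p); return c+d*(z-c[2])/d[2]
        ~~~^^^^^
  File "h.py", line 8, in ray
    K,c,M=cam(n); return c,M@np.linalg.solve(K,[p[0],p[1],1.])
          ~~~^^^
  File "h.py", line 5, in cam
    i=eyes.camera_info(n); q=i["orientation"]
ValueError: time passes only in moves, steps and waits
```

```bash
sed -i 's/^def cam(n)/import functools\n@functools.cache\ndef cam(n)/' h.py; python3 - <<'E'
from h import *
S=cv2.imread("pics/scene0.png")[:,:,::-1].copy();T=cv2.imread("pics/top0.png")[:,:,::-1].copy()
for n,im,c0 in(("scene",S,(359.4,217.3)),("top",T,(200.74,230.79))):
    c=plane(n,c0,.005); print(n,"centre",c.round(4))
    hsv=cv2.cvtColor(im,cv2.COLOR_RGB2HSV)
    P=[]
    for v in range(int(c0[1])-26,int(c0[1])+27):
        for u in range(int(c0[0])-28,int(c0[0])+29):
            X=plane(n,(u,v),.005)-c; d=np.hypot(*X[:2])
            if 0.0255<d<0.051 and hsv[v,u,1]<200 and 90<hsv[v,u,0]<135: P.append(X[:2])
    P=np.float32(P);_,l,ce=cv2.kmeans(P,3,None,(3,50,1e-6),10,cv2.KMEANS_PP_CENTERS)
    for k in range(3):
        q=P[l[:,0]==k]; s=np.linalg.lstsq(np.c_[2*q,np.ones(len(q))],(q**2).sum(1),rcond=None)[0]
        print(len(q),s[:2].round(4),"r",np.hypot(*s[:2]).round(4),"ang",np.degrees(np.arctan2(s[1],s[0])).round(1),"ringR",np.sqrt(s[2]+s[:2]@s[:2]).round(4))
for p in [(326.05,246.32),(295.68,171.95),(259.95,170.9)]: print("vial top@.048",plane("top",p,.048).round(4))
print("green@.072",plane("top",(239.42,242.45),.072).round(4))
print(sense()["t"])
E
```

```text
scene centre [0.4825 0.2425 0.005 ]
43 [-0.0379  0.0046] r 0.0381 ang 173.1 ringR 0.0132
47 [ 0.0148 -0.0344] r 0.0374 ang -66.7 ringR 0.0135
40 [0.0216 0.0312] r 0.0379 ang 55.3 ringR 0.0136
top centre [0.4812 0.2428 0.005 ]
118 [-0.0301  0.0073] r 0.0309 ang 166.4 ringR 0.018
113 [ 0.012 -0.026] r 0.0286 ang -65.2 ringR 0.018
109 [0.0184 0.0243] r 0.0304 ang 52.9 ringR 0.0179
vial top@.048 [ 0.4215 -0.1283  0.048 ]
vial top@.048 [ 0.6477 -0.046   0.048 ]
vial top@.048 [0.6529 0.0612 0.048 ]
green@.072 [0.4341 0.1229 0.072 ]
0.1
```

```bash
cat > d.py <<'E'
# python3 d.py x y z yawdeg ... : tool-axes shift for each successive waypoint (shift, then turn)
import sys,numpy as np
from workcell import manip, eyes, ticket, sense
from scipy.spatial.transform import Rotation as R
s=sense();q=s["orientation"];M=R.from_quat([q[1],q[2],q[3],q[0]]);p=np.array(s["position"])
y=np.degrees(np.arctan2(M.as_matrix()[1,0],M.as_matrix()[0,0]));print("t",round(s["t"],2),"at",p.round(4),"yaw",y.round(1),"tilt",M.as_matrix()[:,2].round(4),"open",round(s["opening"],3),"gf",round(s["grasp_force"],1))
D=lambda a:R.from_euler("z",a,degrees=True)*R.from_rotvec([np.pi,0,0])
a=np.array(sys.argv[1:],float).reshape(-1,4)
for w in a:
    d=D(y).inv().apply(w[:3]-p); r=(D(y).inv()*D(w[3])).as_rotvec()
    n=np.linalg.norm(d); print("shift",d.round(4),"rows",round(n/.0417,1),"turn",r.round(3),"rows",round(np.linalg.norm(r)/.125,1)); p,y=w[:3],w[3]
E
python3 d.py .17 -.405 .245 22.8 .40 -.12 .245 22.8 .4345 .1229 .17 22.8 .4345 .1229 .035 22.8
```

```text
t 0.1 at [ 0.242  -0.5756  0.2437] yaw 22.8 tilt [-4.0e-04  1.9e-03 -1.0e+00] open 0.998 gf 0.0
shift [-0.0003 -0.1852 -0.0013] rows 4.4 turn [ 0.  0. -0.] rows 0.0
shift [ 0.3225 -0.1736 -0.    ] rows 8.8 turn [0. 0. 0.] rows 0.0
shift [ 0.1259 -0.2106  0.075 ] rows 6.2 turn [0. 0. 0.] rows 0.0
shift [ 0.    -0.     0.135] rows 3.2 turn [0. 0. 0.] rows 0.0
```

```bash
python3 drive.py '0 -.037 0 0 0 0;0 -.037 0 0 0 0;0 -.037 0 0 0 0;0 -.037 0 0 0 0;0 -.037 0 0 0 0' 1.0
python3 drive.py '.036 -.019 0 0 0 0;.036 -.019 0 0 0 0;.036 -.019 0 0 0 0;.036 -.019 0 0 0 0;.036 -.019 0 0 0 0;.036 -.019 0 0 0 0;.036 -.019 0 0 0 0;.036 -.019 0 0 0 0'
python3 d.py .4345 .1229 .15 22.8
```

```text
t: 0.52
position: [0.1699, -0.4035, 0.2441]
orientation: [-0.001, 0.98, 0.198, -0.0]
force: [-0.3, 0.0, -0.3]
opening: 1.001
grasp_force: 0.0
t: 1.18
position: [0.3778, -0.152, 0.2445]
orientation: [-0.0, 0.98, 0.197, -0.0]
force: [0.1, -0.6, 0.2]
opening: 0.998
grasp_force: 0.0
t 1.18 at [ 0.3778 -0.152   0.2445] yaw 22.8 tilt [-1.e-04 -0.e+00 -1.e+00] open 0.998 gf 0.0
shift [ 0.1587 -0.2315  0.0945] rows 7.1 turn [ 0.  0. -0.] rows 0.0
```

```bash
python3 drive.py '.02 -.029 .012 0 0 0;.02 -.029 .012 0 0 0;.02 -.029 .012 0 0 0;.02 -.029 .012 0 0 0;.02 -.029 .012 0 0 0;.02 -.029 .012 0 0 0;.02 -.029 .012 0 0 0;.0187 -.0285 .0105 0 0 0'
python3 drive.py '0 0 0 0 0 0'
python3 d.py .4345 .1229 .035 22.8
```

```text
t: 1.85
position: [0.4336, 0.1229, 0.1491]
orientation: [-0.0, 0.98, 0.198, -0.0]
force: [0.9, -0.3, 0.4]
opening: 0.998
grasp_force: 0.0
t: 1.93
position: [0.4334, 0.1256, 0.1484]
orientation: [-0.001, 0.98, 0.2, -0.001]
force: [-0.5, -0.1, -0.5]
opening: 1.0
grasp_force: 0.0
t 1.93 at [0.4334 0.1256 0.1484] yaw 23.1 tilt [-0.0018  0.0013 -1.    ] open 1.0 gf 0.0
shift [-0.      0.0029  0.1134] rows 2.7 turn [ 0.    -0.     0.006] rows 0.0
```

```bash
python3 drive.py '0 0 .03 0 0 0;0 0 .03 0 0 0;0 0 .03 0 0 0;0 0 .022 0 0 0;0 0 0 0 0 0;0 0 0 0 0 0'; python3 d.py .4345 .1229 .035 22.8
```

```text
t: 2.43
position: [0.4329, 0.1206, 0.0374]
orientation: [-0.0, 0.98, 0.197, -0.002]
force: [0.3, -0.5, 0.3]
opening: 0.999
grasp_force: 0.0
t 2.43 at [0.4329 0.1206 0.0374] yaw 22.8 tilt [-3.2e-03 -1.0e-04 -1.0e+00] open 0.999 gf 0.0
shift [ 0.0023 -0.0016  0.0024] rows 0.1 turn [ 0.     0.    -0.001] rows 0.0
```

```bash
python3 drive.py '.001 -.001 .0015 0 0 0;0 0 0 0 0 0;0 0 0 0 0 0;0 0 0 0 0 0;0 0 0 0 0 0;0 0 0 0 0 0;0 0 0 0 0 0;0 0 0 0 0 0' 0.0 20; python3 drive.py '0 0 0 0 0 0;0 0 0 0 0 0;0 0 0 0 0 0;0 0 0 0 0 0'; python3 d.py .482 .2427 .14 22.8
```

```text
t: 3.1
position: [0.4343, 0.1223, 0.0367]
orientation: [0.0, 0.98, 0.198, 0.0]
force: [-0.4, -0.4, 0.4]
opening: 0.481
grasp_force: 0.0
t: 3.43
position: [0.4343, 0.1223, 0.0366]
orientation: [0.0, 0.98, 0.198, 0.0]
force: [0.0, -0.9, 3.2]
opening: 0.423
grasp_force: 20.0
t 3.43 at [0.4343 0.1223 0.0366] yaw 22.8 tilt [ 2.e-04 -0.e+00 -1.e+00] open 0.423 gf 20.0
shift [ 0.0906 -0.0926 -0.1034] rows 4.0 turn [ 0.  0. -0.] rows 0.0
```

```bash
python3 drive.py '0 0 -.02 0 0 0;0 0 -.035 0 0 0;0 0 -.035 0 0 0;.03 -.031 0 0 0 0;.03 -.031 0 0 0 0;.03 -.03 0 0 0 0;0 0 0 0 0 0;0 0 0 0 0 0';python3 d.py .482 .2427 .05 22.8
python3 - <<'E'
from h import *
for n in("scene","top"):
    im=eyes.read_camera(n);cv2.imwrite(f"pics/b_{n}.png",im[:,:,::-1])
    p=proj(n,[.482,.2427,.11]).astype(int);print(n,p,blobs(im,(45,70,30),(85,255,255),(p[0]-40,p[1]-40,p[0]+40,p[1]+40)))
a=cv2.imread("pics/b_scene.png")[130:250,260:460];cv2.imwrite("pics/b1.png",cv2.resize(a,None,fx=4,fy=4))
E
```

```text
t: 4.1
position: [0.4806, 0.2404, 0.1264]
orientation: [-0.0, 0.98, 0.199, 0.0]
force: [-0.3, -0.2, -0.4]
opening: 0.427
grasp_force: 20.0
t 4.1 at [0.4806 0.2404 0.1264] yaw 23.0 tilt [ 9.e-04  3.e-04 -1.e+00] open 0.427 gf 20.0
shift [ 0.0022 -0.0016  0.0764] rows 1.8 turn [ 0.    -0.     0.003] rows 0.0
scene [365 194] [(array([369.2 , 181.15]), [41, 26, 8, 3, 20]), (array([369.5 , 186.25]), [42, 32, 6, 2, 8])]
top [195 224] []
```

View pics/b1.png

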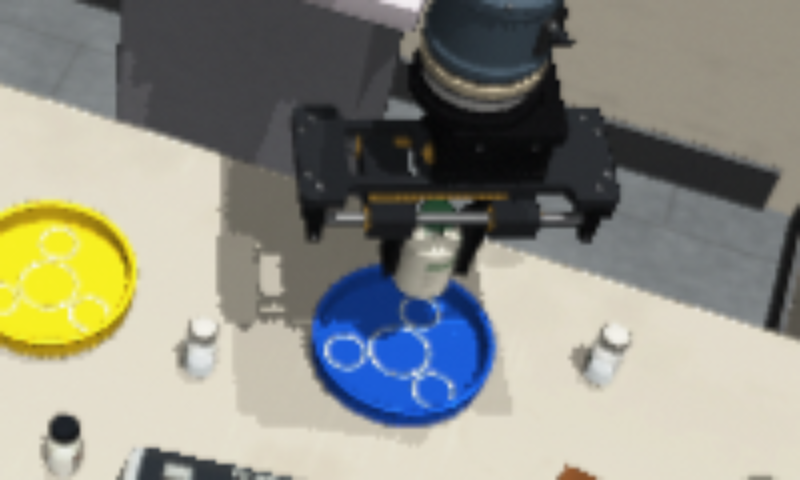

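The bottle is held upright, and its near bottom edge sits at about crop (422,297), i.e. scene (365.5,204). I'll check that against what is expected.

```bash
python3 - <<'E'
from h import *
im=cv2.imread("pics/b_scene.png")[:,:,::-1].copy()
hsv=cv2.cvtColor(im,cv2.COLOR_RGB2HSV)
for u in range(361,371): print(u,hsv[196:210,u,1].tolist())
z=.126-.0366; c=np.array([.4806,.2404,z]); cx=cam("scene")[1]; d=cx-c; d[2]=0; d/=np.linalg.norm(d)
print("predicted near edge",proj("scene",c+.019*d), "per +5mm in x",proj("scene",c+.019*d+[.005,0,0]))
E
```

```text
361 [31, 28, 25, 26, 28, 29, 15, 63, 143, 69, 169, 176, 186, 136]
362 [29, 26, 28, 27, 26, 27, 27, 11, 98, 177, 222, 222, 224, 211]
363 [25, 27, 26, 27, 25, 26, 28, 21, 71, 224, 222, 222, 224, 226]
364 [29, 25, 28, 28, 25, 27, 29, 18, 54, 220, 222, 219, 224, 222]
365 [26, 26, 26, 30, 27, 26, 29, 26, 0, 222, 224, 222, 222, 222]
366 [29, 30, 27, 29, 27, 30, 29, 26, 3, 188, 220, 224, 219, 222]
367 [41, 44, 26, 28, 27, 28, 28, 28, 10, 66, 224, 226, 223, 224]
368 [45, 42, 27, 30, 28, 28, 28, 13, 100, 111, 117, 224, 223, 200]
369 [44, 43, 28, 28, 27, 27, 27, 5, 196, 178, 135, 115, 57, 73]
370 [44, 37, 26, 29, 28, 28, 22, 83, 222, 220, 208, 197, 169, 178]
predicted near edge [362.375855   204.29618194] per +5mm in x [361.83288921 205.72825106]
```

```bash
python3 drive.py '.001 -.001 .02 0 0 0;0 0 .025 0 0 0;0 0 .015 0 0 0;0 0 0 0 0 0;0 0 0 0 0 0;0 0 0 0 0 0';python3 d.py .482 .2427 .0425 22.8
```

```text
t: 4.7
position: [0.4808, 0.2391, 0.067]
orientation: [0.0, 0.98, 0.197, -0.0]
force: [0.1, -0.6, -0.6]
opening: 0.429
grasp_force: 20.0
t 4.7 at [0.4808 0.2391 0.067 ] yaw 22.7 tilt [-0. -0. -1.] open 0.429 gf 20.0
shift [ 0.0025 -0.0029  0.0245] rows 0.6 turn [-0.     0.    -0.001] rows 0.0
```

```bash
python3 drive.py '.0025 -.003 .01 0 0 0;0 0 .01 0 0 0;0 0 .0025 0 0 0;0 0 0 0 0 0;0 0 0 0 0 0';python3 d.py .482 .2427 .0416 22.8
```

```text
t: 5.12
position: [0.4816, 0.2436, 0.0438]
orientation: [0.0, 0.98, 0.198, -0.0]
force: [0.1, 0.2, -0.9]
opening: 0.424
grasp_force: 20.0
t 5.12 at [0.4816 0.2436 0.0438] yaw 22.8 tilt [-7.e-04 -2.e-04 -1.e+00] open 0.424 gf 20.0
shift [-0.      0.001   0.0022] rows 0.1 turn [ 0. -0.  0.] rows 0.0
```

```bash
python3 drive.py '0 .0005 .0015 0 0 0;0 0 0 0 0 0;0 0 0 0 0 0'; python3 drive.py '0 0 .001 0 0 0;0 0 0 0 0 0;0 0 0 0 0 0';python3 d.py
```

```text
t: 5.37
position: [0.4822, 0.2431, 0.0427]
orientation: [-0.0, 0.98, 0.198, 0.0]
force: [0.7, -0.1, -0.2]
opening: 0.425
grasp_force: 20.0
t: 5.62
position: [0.4823, 0.2432, 0.0417]
orientation: [-0.0, 0.98, 0.198, 0.0]
force: [0.4, -0.6, -1.1]
opening: 0.423
grasp_force: 20.0
t 5.62 at [0.4823 0.2432 0.0417] yaw 22.8 tilt [ 5.e-04  1.e-04 -1.e+00] open 0.423 gf 20.0
```

```bash
python3 drive.py '0 0 .001 0 0 0;0 0 0 0 0 0;0 0 0 0 0 0'; python3 d.py; python3 drive.py '0 0 0 0 0 0;0 0 0 0 0 0;0 0 0 0 0 0;0 0 0 0 0 0;0 0 0 0 0 0' 0.6
```

```text
t: 5.87
position: [0.4824, 0.2432, 0.0416]
orientation: [-0.0, 0.98, 0.198, 0.0]
force: [-1.3, -0.4, 7.5]
opening: 0.422
grasp_force: 20.0
t 5.87 at [0.4824 0.2432 0.0416] yaw 22.8 tilt [ 1.e-03  2.e-04 -1.e+00] open 0.422 gf 20.0
t: 6.28
position: [0.482, 0.2431, 0.0404]
orientation: [0.0, 0.98, 0.198, -0.0]
force: [-0.8, -0.3, -0.2]
opening: 0.594
grasp_force: 0.0
```

```bash
python3 drive.py '0 0 -.02 0 0 0;0 0 -.04 0 0 0;0 0 -.04 0 0 0;0 0 -.02 0 0 0;0 0 0 0 0 0'; python3 - <<'E'
from h import *
print("balance corner",tri((295,242),(246,178.5)),tri((293,245),(246,178.5)))
im=eyes.read_camera("scene");cv2.imwrite("pics/p1.png",cv2.resize(im[150:250,260:420,::-1],None,fx=5,fy=5,interpolation=0))
E
python3 d.py .6535 .0612 .15 53.9
```

```text
t: 6.7
position: [0.4852, 0.2441, 0.1653]
orientation: [-0.0, 0.98, 0.198, 0.005]
force: [0.2, 0.5, -0.2]
opening: 0.596
grasp_force: 0.0
balance corner (array([0.63684549, 0.10646421, 0.02056768]), np.float64(0.004455002138927446)) (array([0.64053626, 0.10489978, 0.00900885]), np.float64(0.00024268468935320463))
t 6.75 at [0.4837 0.2436 0.163 ] yaw 22.8 tilt [ 0.0059  0.0016 -1.    ] open 0.594 gf 0.0
shift [0.0858 0.2339 0.013 ] rows 6.0 turn [ 0.     0.    -0.543] rows 4.3
```

View pics/p1.png

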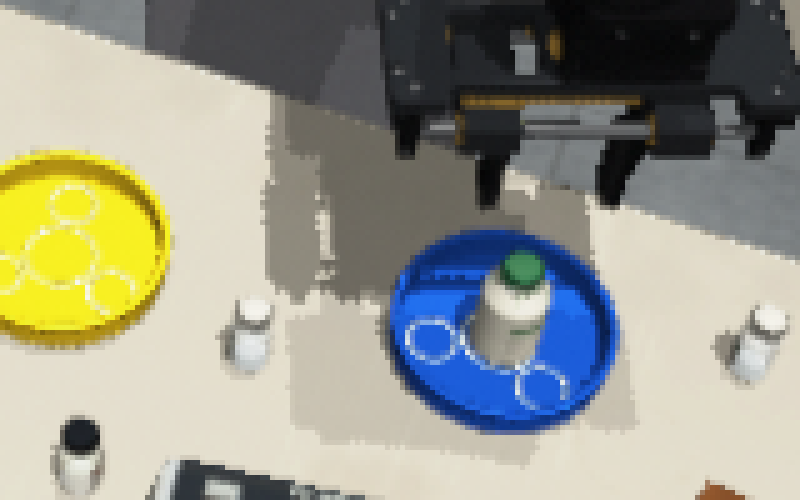

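The bottle is standing in the tray, but it looks about 3 px right of the middle ring (base at about crop (514,345), ring centre (499,339)). I'll quantify that.

```bash
python3 - <<'E'
from h import *
S=eyes.read_camera("scene");T=eyes.read_camera("top")
for n,im in(("scene",S),("top",T)):
    p=proj(n,[.482,.243,.07]).astype(int); print(n,proj(n,[.482,.243,.072]),blobs(im,(45,70,30),(85,255,255),(p[0]-20,p[1]-20,p[0]+20,p[1]+20)))
s0=cv2.imread("pics/scene0.png")[:,:,::-1]
print(proj("scene",[.4345,.1229,.072]),proj("top",[.4345,.1229,.072]))
cv2.imwrite("pics/p2.png",np.hstack([cv2.resize(S[190:245,330:390,::-1],None,fx=6,fy=6,interpolation=0),cv2.resize(T[205:260,175:235,::-1],None,fx=6,fy=6,interpolation=0)]))
E
```

```text
scene [363.64363899 203.3173025 ] [(array([364.08, 203.76]), [17, 18, 9, 7, 49])]
top [197.68247424 226.75002275] []
[327.04524342 176.87934033] [239.4168719  242.31282201]
```

View pics/p2.png

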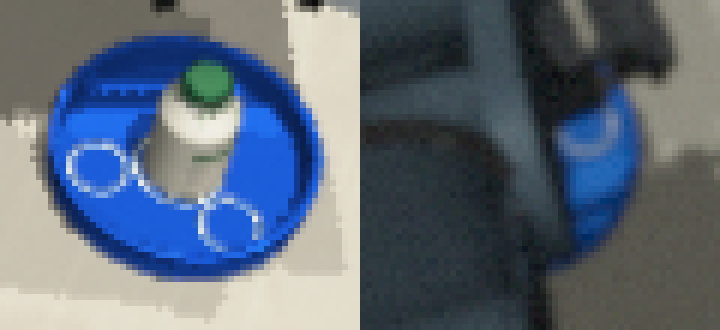

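```bash
python3 drive.py '.0143 .039 0 0 0 0;.0143 .039 0 0 0 0;.0143 .039 0 0 0 0;.0143 .039 0 0 0 0;.0143 .039 0 0 0 0;.0143 .039 0 0 0 0' 
python3 drive.py '0 0 0 0 0 -.12;0 0 0 0 0 -.12;0 0 0 0 0 -.12;0 0 0 0 0 -.12;0 0 0 0 0 -.12;0 0 0 0 0 -.12;0 0 0 0 0 -.12;0 0 0 0 0 -.12'
python3 drive.py '0 0 0 0 0 -.12;0 0 0 0 0 -.093;0 0 0 0 0 0;0 0 0 0 0 0'
python3 d.py .6535 .0612 .037 90
python3 - <<'E'
from h import *
S=eyes.read_camera("scene");T=eyes.read_camera("top")
for n,im in(("scene",S),("top",T)):
    p=proj(n,[.482,.243,.07]).astype(int); print(n,proj(n,[.482,.243,.072]),blobs(im,(45,70,30),(85,255,255),(p[0]-20,p[1]-20,p[0]+20,p[1]+20)))
cv2.imwrite("pics/p3.png",np.hstack([cv2.resize(S[190:245,330:390,::-1],None,fx=6,fy=6,interpolation=0),cv2.resize(T[205:260,175:235,::-1],None,fx=6,fy=6,interpolation=0)]))
E
```

```text
t: 7.35
position: [0.6515, 0.059, 0.1576]
orientation: [-0.001, 0.98, 0.197, -0.003]
force: [0.7, 0.2, -0.9]
opening: 0.601
grasp_force: 0.0
t: 8.02
position: [0.6503, 0.0607, 0.1575]
orientation: [-0.002, 0.776, 0.63, -0.002]
force: [0.0, 0.6, 0.4]
opening: 0.6
grasp_force: 0.0
t: 8.35
position: [0.6507, 0.0607, 0.1583]
orientation: [-0.002, 0.708, 0.706, -0.001]
force: [0.6, 0.7, -0.5]
opening: 0.604
grasp_force: 0.0
t 8.35 at [0.6507 0.0607 0.1583] yaw 89.9 tilt [-4.1e-03  4.0e-04 -1.0e+00] open 0.604 gf 0.0
shift [0.0005 0.0028 0.1213] rows 2.9 turn [-0.     0.    -0.003] rows 0.0
scene [363.64363899 203.3173025 ] [(array([364.09, 203.74]), [17, 18, 9, 7, 47])]
top [197.68247424 226.75002275] []
```

View pics/p3.png

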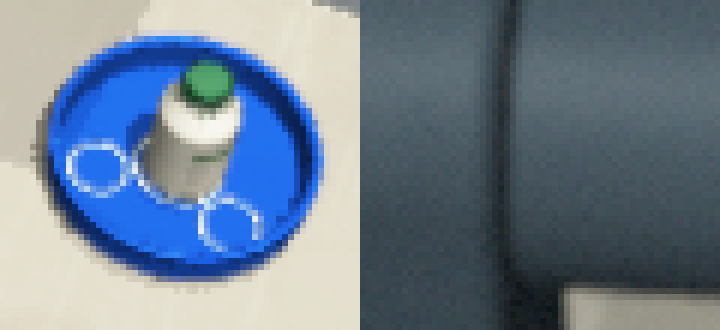

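```bash
python3 - <<'E'
from h import *
S=eyes.read_camera("scene");hsv=cv2.cvtColor(S,cv2.COLOR_RGB2HSV)
a=np.linspace(0,2*np.pi,60)
def sil(x,y):
    P=np.array([proj("scene",[x+.019*np.cos(t),y+.019*np.sin(t),z]) for z in(.005,.05) for t in a],np.float32)
    m=np.zeros((420*8,560*8),np.uint8);cv2.fillConvexPoly(m,cv2.convexHull(((P+.5)*8).astype(np.int32)),1);return m
m=sil(.482,.243)
for v in range(210,227):
    r=hsv[v,345:380,1]; k=np.where(r<120)[0]+345; q=np.where(m[v*8+4])[0]/8-.5
    print(v,(k.min(),k.max()) if len(k) else None,(q.min().round(1),q.max().round(1)) if len(q) else None, ' '.join(map(str,r[5:28])))
E
```

```text
210 (np.int64(356), np.int64(369)) (np.float64(354.4), np.float64(369.0)) 220 220 222 222 222 152 3 27 21 15 13 13 10 12 11 9 9 10 11 16 156 220 219
211 (np.int64(355), np.int64(369)) (np.float64(354.0), np.float64(368.8)) 218 221 222 223 219 91 21 28 27 18 13 13 11 12 10 9 10 11 13 40 189 220 219
212 (np.int64(355), np.int64(369)) (np.float64(353.8), np.float64(368.4)) 219 223 222 204 122 3 28 28 27 25 20 13 13 11 10 10 9 13 23 112 216 220 221
213 (np.int64(353), np.int64(368)) (np.float64(353.5), np.float64(368.1)) 219 223 216 113 7 24 27 27 27 29 26 24 21 15 14 16 21 24 26 180 219 219 218
214 (np.int64(345), np.int64(368)) (np.float64(353.2), np.float64(367.8)) 200 221 149 58 58 19 26 27 27 28 26 26 26 26 26 25 25 27 14 195 219 219 219
215 (np.int64(349), np.int64(368)) (np.float64(353.0), np.float64(367.5)) 107 194 68 135 18 28 27 28 28 26 26 26 28 27 26 26 36 48 102 202 219 220 219
216 (np.int64(350), np.int64(367)) (np.float64(352.8), np.float64(367.1)) 52 149 76 134 3 26 30 25 27 26 26 27 42 55 49 49 41 31 166 216 219 219 218
217 (np.int64(350), np.int64(367)) (np.float64(352.
[... 670 characters left out ...]
0 7 72 184 219 220 218 219 219
222 (np.int64(346), np.int64(365)) (np.float64(356.6), np.float64(363.8)) 219 218 220 220 187 123 145 119 5 3 11 24 28 21 25 45 142 148 146 195 218 219 218
223 (np.int64(357), np.int64(368)) None 218 219 219 219 222 221 123 104 86 143 128 67 54 5 55 115 114 55 51 141 172 199 216
224 (np.int64(361), np.int64(370)) None 220 218 220 219 220 219 220 221 201 177 123 117 168 164 56 92 188 220 200 170 111 138 191
225 (np.int64(363), np.int64(372)) None 218 220 219 219 220 218 218 220 219 220 219 219 216 58 142 209 218 219 219 219 220 121 77
226 (np.int64(363), np.int64(372)) None 220 218 219 220 220 219 219 218 219 220 218 219 204 39 156 219 219 218 219 219 220 219 13
```

The bottle is only about 1.5 mm off the ring centre, so I'm leaving it. Next is the nearest vial, at (0.6535, 0.0612).

```bash
python3 drive.py '.0005 .0025 .03 0 0 0;0 0 .035 0 0 0;0 0 .035 0 0 0;0 0 .0185 0 0 0;0 0 0 0 0 0;0 0 0 0 0 0;0 0 0 0 0 0'; python3 d.py .6535 .0612 .039 90;  python3 drive.py '0 0 0 0 0 0;0 0 0 0 0 0;0 0 0 0 0 0;0 0 0 0 0 0;0 0 0 0 0 0;0 0 0 0 0 0;0 0 0 0 0 0;0 0 0 0 0 0' 0.0 15
```

```text
t: 9.08
position: [0.6556, 0.061, 0.0433]
orientation: [0.001, 0.707, 0.707, 0.001]
force: [0.2, 0.9, 1.1]
opening: 0.601
grasp_force: 0.0
t 9.08 at [0.6556 0.061  0.0433] yaw 90.0 tilt [ 2.5e-03 -2.0e-04 -1.0e+00] open 0.601 gf 0.0
shift [ 0.0002 -0.0021  0.0043] rows 0.1 turn [ 0.  0. -0.] rows 0.0
t: 9.75
position: [0.6547, 0.0611, 0.0425]
orientation: [0.0, 0.707, 0.707, 0.0]
force: [0.0, 0.8, 3.0]
opening: 0.264
grasp_force: 15.0
```

```bash
python3 drive.py '0 0 -.02 0 0 0;0 0 -.035 0 0 0;0 0 -.035 0 0 0;0 0 -.02 0 0 0;0 0 0 0 0 -.105;0 0 0 0 0 -.105;0 0 0 0 0 -.105;0 0 0 0 0 -.102'; python3 d.py .4974 .2070 .15 113.9
```

```text
t: 10.42
position: [0.654, 0.0612, 0.1519]
orientation: [-0.0, 0.543, 0.84, -0.0]
force: [0.3, 0.1, -0.2]
opening: 0.267
grasp_force: 15.0
t 10.42 at [0.654  0.0612 0.1519] yaw 114.2 tilt [-5.e-04  1.e-04 -1.e+00] open 0.267 gf 15.0
shift [ 0.1972 -0.0831  0.0019] rows 5.1 turn [ 0.    -0.     0.005] rows 0.0
```

```bash
python3 drive.py '.0329 -.0138 0 0 0 0;.0329 -.0138 0 0 0 0;.0329 -.0138 0 0 0 0;.0329 -.0138 0 0 0 0;.0329 -.0138 0 0 0 0;.0327 -.0138 0 0 0 0;0 0 0 0 0 0;0 0 0 0 0 0'; python3 drive.py '0 0 .03 0 0 0;0 0 .03 0 0 0;0 0 .015 0 0 0;0 0 0 0 0 0;0 0 0 0 0 0'; python3 d.py .4974 .2070 .049 113.9
python3 - <<'E'
from h import *
S=eyes.read_camera("scene");T=eyes.read_camera("top")
cv2.imwrite("pics/p4.png",np.hstack([cv2.resize(S[175:245,325:395,::-1],None,fx=5,fy=5,interpolation=0),cv2.resize(T[190:260,170:240,::-1],None,fx=5,fy=5,interpolation=0)]))
E
```

```text
t: 11.08
position: [0.4969, 0.2091, 0.1519]
orientation: [-0.001, 0.544, 0.839, -0.001]
force: [0.2, -0.4, -0.6]
opening: 0.271
grasp_force: 15.0
t: 11.5
position: [0.4996, 0.2071, 0.0763]
orientation: [-0.0, 0.546, 0.838, -0.0]
force: [1.2, -0.7, -0.3]
opening: 0.266
grasp_force: 15.0
t 11.5 at [0.4996 0.2071 0.0763] yaw 113.8 tilt [-1.e-03 -3.e-04 -1.e+00] open 0.266 gf 15.0
shift [ 0.0008 -0.002   0.0273] rows 0.7 turn [ 0.     0.    -0.001] rows 0.0
```

View pics/p4.png

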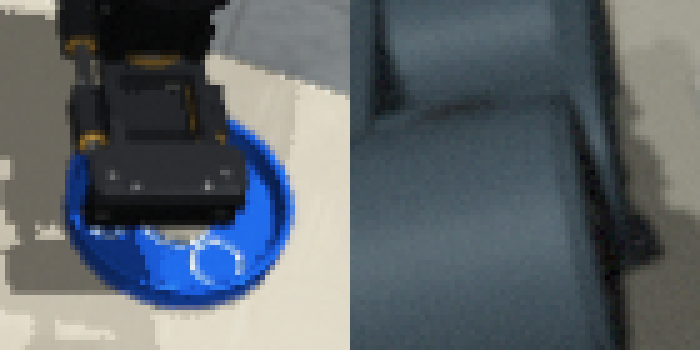

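The gripper hides the vial here (ring C is behind it), so I'll lower it by measured pose and force.

```bash
python3 drive.py '.0003 -.001 .013 0 0 0;0 0 .01 0 0 0;0 0 .003 0 0 0;0 0 0 0 0 0;0 0 0 0 0 0;0 0 0 0 0 0'; python3 d.py .4974 .2070 .0475 113.9
```

```text
t: 12.1
position: [0.4982, 0.2079, 0.0516]
orientation: [0.0, 0.545, 0.838, 0.0]
force: [0.7, -0.6, -0.1]
opening: 0.268
grasp_force: 15.0
t 12.1 at [0.4982 0.2079 0.0516] yaw 113.9 tilt [ 1.e-03  2.e-04 -1.e+00] open 0.268 gf 15.0
shift [-0.0005 -0.0011  0.0041] rows 0.1 turn [ 0.  0. -0.] rows 0.0
```

```bash
python3 drive.py '-.0003 -.0007 .002 0 0 0;0 0 .0015 0 0 0;0 0 0 0 0 0;0 0 0 0 0 0'; python3 drive.py '0 0 .001 0 0 0;0 0 0 0 0 0;0 0 0 0 0 0'; python3 d.py .4974 .2070 .0475 113.9
```

```text
t: 12.43
position: [0.4973, 0.2072, 0.0476]
orientation: [0.0, 0.545, 0.838, 0.0]
force: [-0.2, 0.3, -0.3]
opening: 0.266
grasp_force: 15.0
t: 12.68
position: [0.4975, 0.2073, 0.0474]
orientation: [0.0, 0.545, 0.838, 0.0]
force: [-1.5, 0.1, 6.0]
opening: 0.263
grasp_force: 15.0
t 12.68 at [0.4975 0.2073 0.0474] yaw 113.9 tilt [ 8.e-04  1.e-04 -1.e+00] open 0.263 gf 15.0
shift [-0.0002 -0.0002 -0.0001] rows 0.0 turn [ 0.  0. -0.] rows 0.0
```

```bash
python3 drive.py '0 0 0 0 0 0;0 0 0 0 0 0;0 0 0 0 0 0;0 0 0 0 0 0' 0.37; python3 drive.py '0 0 -.015 0 0 0;0 0 -.035 0 0 0;0 0 -.035 0 0 0;0 0 -.02 0 0 0;0 0 0 0 0 .105;0 0 0 0 0 .105;0 0 0 0 0 .105;0 0 0 0 0 .102' 0.6;python3 d.py .648 -.0464 .15 90;
```

```text
t: 13.02
position: [0.4971, 0.2072, 0.0464]
orientation: [-0.0, 0.545, 0.838, -0.0]
force: [0.1, -0.3, 0.3]
opening: 0.363
grasp_force: 0.0
t: 13.68
position: [0.4971, 0.2072, 0.1517]
orientation: [0.0, 0.709, 0.705, 0.0]
force: [0.0, -0.1, -0.4]
opening: 0.6
grasp_force: 0.0
t 13.68 at [0.4971 0.2072 0.1517] yaw 89.7 tilt [ 0. -0. -1.] open 0.6 gf 0.0
shift [-0.2528  0.1522  0.0017] rows 7.1 turn [ 0.     0.    -0.005] rows 0.0
```

```bash
python3 drive.py '-.0316 .019 0 0 0 0;-.0316 .019 0 0 0 0;-.0316 .019 0 0 0 0;-.0316 .019 0 0 0 0;-.0316 .019 0 0 0 0;-.0316 .019 0 0 0 0;-.0316 .019 0 0 0 0;-.0316 .019 0 0 0 0'; python3 drive.py '0 0 0 0 0 0;0 0 0 0 0 0;0 0 0 0 0 0'; python3 d.py .648 -.0464 .041 90
python3 - <<'E'
from h import *
S=eyes.read_camera("scene");T=eyes.read_camera("top")
cv2.imwrite("pics/p5.png",np.hstack([cv2.resize(S[175:245,325:395,::-1],None,fx=5,fy=5,interpolation=0),cv2.resize(T[190:260,170:240,::-1],None,fx=5,fy=5,interpolation=0)]))
E
```

```text
t: 14.35
position: [0.6496, -0.0473, 0.1511]
orientation: [-0.0, 0.707, 0.707, -0.0]
force: [0.9, 0.9, -0.8]
opening: 0.603
grasp_force: 0.0
t: 14.6
position: [0.6483, -0.0454, 0.1508]
orientation: [-0.001, 0.707, 0.707, -0.0]
force: [0.5, -0.4, -0.4]
opening: 0.602
grasp_force: 0.0
t 14.6 at [ 0.6483 -0.0454  0.1508] yaw 90.0 tilt [-2.2e-03  9.0e-04 -1.0e+00] open 0.602 gf 0.0
shift [-0.001  -0.0003  0.1098] rows 2.6 turn [ 0.     0.    -0.001] rows 0.0
```

View pics/p5.png

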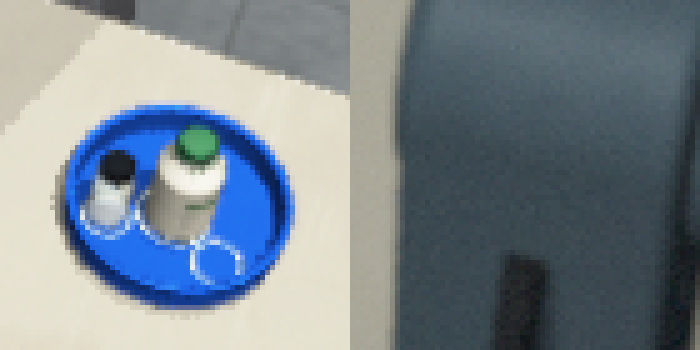

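The first vial stands on ring C (base at about crop (108,220)), a little towards -x inside the ring. I'll pick the second vial and quantify the bias meanwhile.

```bash
python3 drive.py '-.0005 0 .03 0 0 0;0 0 .035 0 0 0;0 0 .03 0 0 0;0 0 .0135 0 0 0;0 0 0 0 0 0;0 0 0 0 0 0;0 0 0 0 0 0'; python3 drive.py '0 0 0 0 0 0;0 0 0 0 0 0;0 0 0 0 0 0;0 0 0 0 0 0;0 0 0 0 0 0;0 0 0 0 0 0;0 0 0 0 0 0;0 0 0 0 0 0' 0.0 15; python3 d.py
python3 - <<'E'
from h import *
S=eyes.read_camera("scene")
S0=cv2.imread("pics/scene0.png")[:,:,::-1].copy()
for n,im,g,X in(("before",S0,(265,228,287,246),[.6535,.0612,.045]),("after",S,(340,195,356,216),[.4974,.208,.05])):
    print(n,proj("scene",X),blobs(im,(0,0,0),(180,255,75),g,8), "px per 1mm x,y",proj("scene",np.add(X,[.001,0,0]))-proj("scene",X),proj("scene",np.add(X,[0,.001,0]))-proj("scene",X))
E
```

```text
t: 15.28
position: [0.6505, -0.0458, 0.0448]
orientation: [0.001, 0.707, 0.707, 0.001]
force: [0.3, 0.6, 0.1]
opening: 0.605
grasp_force: 0.0
t: 15.95
position: [0.6494, -0.0462, 0.0434]
orientation: [0.0, 0.707, 0.707, 0.0]
force: [-0.2, -0.1, 2.7]
opening: 0.266
grasp_force: 14.9
t 15.95 at [ 0.6494 -0.0462  0.0434] yaw 90.0 tilt [ 4.e-04 -2.e-04 -1.e+00] open 0.266 gf 14.9
before [275.97078002 236.31448712] [(array([275.8 , 236.92]), [8, 6, 7, 7, 40])] px per 1mm x,y [-0.15095228  0.30344996] [0.35364508 0.12912227]
after [348.26293855 208.15603791] [(array([348.11, 207.94]), [5, 10, 7, 7, 35])] px per 1mm x,y [-0.11113598  0.27766997] [0.35198794 0.11856694]
```

```bash
python3 drive.py '0 0 -.02 0 0 0;0 0 -.035 0 0 0;0 0 -.035 0 0 0;0 0 -.017 0 0 .105;0 0 0 0 0 .105;0 0 0 0 0 .105;0 0 0 0 0 .105;0 0 0 0 0 .105';  python3 drive.py '0 0 0 0 0 .105;0 0 0 0 0 0'; python3 d.py .506 .273 .15 53.9
```

```text
t: 16.67
position: [0.6489, -0.046, 0.15]
orientation: [-0.0, 0.868, 0.497, -0.0]
force: [-0.7, 0.8, -0.5]
opening: 0.264
grasp_force: 14.9
t: 16.83
position: [0.649, -0.046, 0.1497]
orientation: [-0.0, 0.892, 0.452, -0.0]
force: [0.7, 0.3, 0.6]
opening: 0.268
grasp_force: 15.0
t 16.83 at [ 0.649  -0.046   0.1497] yaw 53.8 tilt [-7.e-04  2.e-04 -1.e+00] open 0.268 gf 15.0
shift [ 1.730e-01 -3.038e-01 -3.000e-04] rows 8.4 turn [-0.     0.    -0.002] rows 0.0
```

```bash
python3 drive.py '.0192 -.0338 0 0 0 0;.0192 -.0338 0 0 0 0;.0192 -.0338 0 0 0 0;.0192 -.0338 0 0 0 0;.0192 -.0338 0 0 0 0;.0192 -.0338 0 0 0 0;.0192 -.0338 0 0 0 0;.0192 -.0338 0 0 0 0'; python3 drive.py '.0194 -.0334 0 0 0 0;0 0 0 0 0 0;0 0 0 0 0 0;0 0 .03 0 0 0;0 0 .03 0 0 0;0 0 .015 0 0 0;0 0 0 0 0 0;0 0 0 0 0 0'; python3 d.py .506 .273 .0485 53.9
```

```text
t: 17.5
position: [0.5201, 0.2388, 0.1499]
orientation: [-0.0, 0.891, 0.455, -0.0]
force: [0.6, 0.4, -0.0]
opening: 0.269
grasp_force: 14.9
t: 18.17
position: [0.506, 0.2713, 0.0743]
orientation: [-0.0, 0.892, 0.453, -0.001]
force: [0.8, 1.2, 0.3]
opening: 0.262
grasp_force: 15.0
t 18.17 at [0.506  0.2713 0.0743] yaw 53.9 tilt [-1.7e-03 -8.0e-04 -1.0e+00] open 0.262 gf 15.0
shift [ 0.0013 -0.001   0.0258] rows 0.6 turn [ 0.     0.    -0.001] rows 0.0
```

```bash
python3 drive.py '.0005 -.0005 .012 0 0 0;0 0 .008 0 0 0;0 0 .002 0 0 0;0 0 0 0 0 0;0 0 0 0 0 0;0 0 0 0 0 0'; python3 d.py .506 .273 .0484 53.9
```

```text
t: 18.67
position: [0.5058, 0.2735, 0.0535]
orientation: [0.0, 0.891, 0.453, 0.0]
force: [-0.0, -0.5, 0.4]
opening: 0.267
grasp_force: 15.0
t 18.67 at [0.5058 0.2735 0.0535] yaw 53.9 tilt [ 8.e-04  3.e-04 -1.e+00] open 0.267 gf 15.0
shift [-0.0003  0.0004  0.0051] rows 0.1 turn [ 0. -0.  0.] rows 0.0
```

```bash
python3 drive.py '0 0 .002 0 0 0;0 0 .0015 0 0 0;0 0 0 0 0 0;0 0 0 0 0 0'; python3 drive.py '0 0 .001 0 0 0;0 0 0 0 0 0;0 0 0 0 0 0'; python3 d.py .506 .273 .0484 53.9
```

```text
t: 19.0
position: [0.5055, 0.2734, 0.0495]
orientation: [-0.0, 0.891, 0.453, -0.0]
force: [-0.6, -0.7, -0.3]
opening: 0.267
grasp_force: 15.0
t: 19.25
position: [0.5055, 0.2734, 0.0485]
orientation: [-0.0, 0.891, 0.453, -0.0]
force: [0.8, 0.8, 0.2]
opening: 0.266
grasp_force: 15.0
t 19.25 at [0.5055 0.2734 0.0485] yaw 53.9 tilt [-1.e-04 -0.e+00 -1.e+00] open 0.266 gf 15.0
shift [-0.      0.0006  0.0001] rows 0.0 turn [-0. -0.  0.] rows 0.0
```

```bash
python3 drive.py '0 0 .001 0 0 0;0 0 0 0 0 0'; python3 drive.py '0 0 0 0 0 0;0 0 0 0 0 0;0 0 0 0 0 0;0 0 0 0 0 0' 0.37; python3 drive.py '0 0 -.015 0 0 0;0 0 -.035 0 0 0;0 0 -.035 0 0 0;0 0 -.02 0 0 0;0 0 0 0 0 .1163;0 0 0 0 0 .1163;0 0 0 0 0 .1163;0 0 0 0 0 .1163' 0.6; python3 drive.py '0 0 0 0 0 .1163;0 0 0 0 0 .1163;0 0 0 0 0 .1163;0 0 0 0 0 .1163;0 0 0 0 0 .1163;0 0 0 0 0 0'
python3 d.py .4219 -.129 .15 -6.1
```

```text
t: 19.42
position: [0.5058, 0.2734, 0.0483]
orientation: [0.0, 0.891, 0.453, 0.0]
force: [0.1, -1.0, 4.4]
opening: 0.271
grasp_force: 15.0
t: 19.75
position: [0.5055, 0.2734, 0.0473]
orientation: [-0.0, 0.891, 0.453, -0.0]
force: [-0.4, -0.5, 0.4]
opening: 0.364
grasp_force: 0.0
t: 20.42
position: [0.5054, 0.2734, 0.1527]
orientation: [-0.0, 0.973, 0.233, 0.0]
force: [0.6, -0.3, 0.4]
opening: 0.604
grasp_force: 0.0
t: 20.92
position: [0.5054, 0.2733, 0.1523]
orientation: [0.0, 0.999, -0.054, -0.0]
force: [0.7, 0.1, 0.5]
opening: 0.596
grasp_force: 0.0
t 20.92 at [0.5054 0.2733 0.1523] yaw -6.2 tilt [-5.e-04 -1.e-04 -1.e+00] open 0.596 gf 0.0
shift [-0.0397  0.409   0.0023] rows 9.9 turn [ 0.     0.    -0.001] rows 0.0
```

```bash
python3 drive.py '-.0036 .0372 0 0 0 0;-.0036 .0372 0 0 0 0;-.0036 .0372 0 0 0 0;-.0036 .0372 0 0 0 0;-.0036 .0372 0 0 0 0;-.0036 .0372 0 0 0 0;-.0036 .0372 0 0 0 0;-.0036 .0372 0 0 0 0'; python3 drive.py '-.0036 .0372 0 0 0 0;-.0036 .0372 0 0 0 0;-.0036 .0372 0 0 0 0;0 0 0 0 0 0;0 0 0 0 0 0;0 0 0 0 0 0'; python3 d.py .4219 -.129 .042 -6.1
python3 - <<'E'
from h import *
S=eyes.read_camera("scene");T=eyes.read_camera("top")
cv2.imwrite("pics/p6.png",np.hstack([cv2.resize(S[175:245,325:395,::-1],None,fx=5,fy=5,interpolation=0),cv2.resize(T[190:260,170:240,::-1],None,fx=5,fy=5,interpolation=0)]))
E
```

```text
t: 21.58
position: [0.4449, -0.021, 0.1526]
orientation: [0.0, 0.999, -0.051, 0.0]
force: [0.1, -0.8, 1.0]
opening: 0.604
grasp_force: 0.0
t: 22.08
position: [0.4225, -0.1291, 0.1524]
orientation: [-0.0, 0.999, -0.053, -0.0]
force: [-0.6, 0.5, 0.9]
opening: 0.598
grasp_force: 0.0
t 22.08 at [ 0.4225 -0.1291  0.1524] yaw -6.0 tilt [-7.e-04  8.e-04 -1.e+00] open 0.598 gf 0.0
shift [-6.000e-04 -1.000e-04  1.104e-01] rows 2.6 turn [ 0.    -0.     0.001] rows 0.0
```

View pics/p6.png

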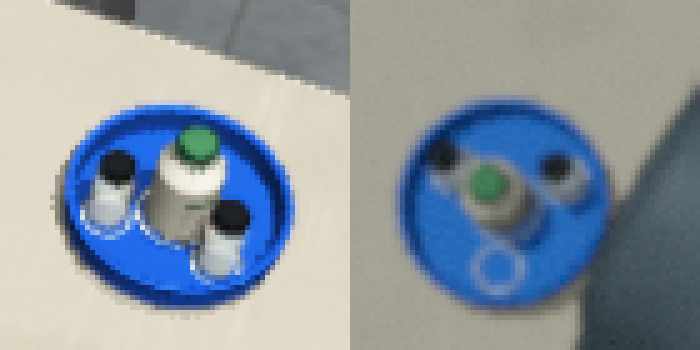

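Both vials and the bottle now stand in the tray, and the top view is clear. Ring A is free at about crop (498,268), i.e. top (199.6,243.6). I'll triangulate what is placed.

```bash
python3 - <<'E'
from h import *
S=eyes.read_camera("scene");T=eyes.read_camera("top")
bs=blobs(S,(0,0,0),(180,255,75),(335,195,385,235),8);bt=blobs(T,(0,0,0),(180,255,75),(180,215,222,235),8)
gs=blobs(S,(45,70,30),(85,255,255),(345,190,385,220));gt=blobs(T,(45,70,30),(85,255,255),(182,210,222,240))
print(bs,bt,gs,gt)
for (a,_),(b,_) in zip(sorted(bs,key=lambda x:x[0][0]),sorted(bt,key=lambda x:-x[0][0])): print("vial",tri(a,b)[0].round(4),plane("top",b,.053).round(4))
print("green",tri(gs[0][0],gt[0][0]),plane("top",gt[0][0],.077))
c=np.array([.482,.2427])
for k in(173.9,53.9,-66.1): print(k,c+.038*np.array([np.cos(np.radians(k)),np.sin(np.radians(k))]))
E
```

```text
[(array([348.11, 207.94]), [10, 10, 7, 7, 35]), (array([370.53, 217.93]), [32, 20, 8, 7, 45])] [(array([187.82, 220.57]), [5, 3, 7, 6, 28]), (array([211.  , 223.33]), [29, 7, 5, 4, 18])] [(array([364.09, 203.74]), [15, 11, 9, 7, 47])] [(array([197.06, 226.21]), [12, 13, 7, 7, 34])]
vial [0.4956 0.2072 0.0483] [0.4948 0.2067 0.053 ]
vial [0.5048 0.2738 0.0509] [0.5042 0.2746 0.053 ]
green (array([0.48348249, 0.24461324, 0.07283385]), np.float64(0.00016515186696596215)) [0.48273677 0.2441231  0.077     ]
173.9 [0.44421516 0.24673803]
53.9 [0.50438946 0.27340362]
-66.1 [0.49739538 0.20795835]
```

All are within about 2 mm of their rings. Now the last vial.

```bash
python3 drive.py '-.0004 0 .03 0 0 0;0 0 .035 0 0 0;0 0 .03 0 0 0;0 0 .0145 0 0 0;0 0 0 0 0 0;0 0 0 0 0 0;0 0 0 0 0 0'; python3 drive.py '0 0 0 0 0 0;0 0 0 0 0 0;0 0 0 0 0 0;0 0 0 0 0 0;0 0 0 0 0 0;0 0 0 0 0 0;0 0 0 0 0 0;0 0 0 0 0 0' 0.0 15; python3 d.py
python3 drive.py '0 0 -.02 0 0 0;0 0 -.035 0 0 0;0 0 -.035 0 0 0;0 0 -.018 0 0 0;0 0 0 0 0 0;0 0 0 0 0 0'; python3 d.py .4452 .246 .15 -6.1
```

```text
t: 22.87
position: [0.4231, -0.1289, 0.0437]
orientation: [0.0, 0.999, -0.052, 0.0]
force: [-0.1, -0.5, -0.4]
opening: 0.6
grasp_force: 0.0
t: 23.53
position: [0.4227, -0.1295, 0.0433]
orientation: [0.0, 0.999, -0.053, 0.0]
force: [-0.2, -0.1, 4.2]
opening: 0.263
grasp_force: 15.0
t 23.53 at [ 0.4227 -0.1295  0.0433] yaw -6.1 tilt [ 6.e-04 -3.e-04 -1.e+00] open 0.263 gf 15.0
t: 24.03
position: [0.4229, -0.1295, 0.1518]
orientation: [0.001, 0.999, -0.053, 0.001]
force: [0.2, 0.6, -1.2]
opening: 0.267
grasp_force: 15.0
t 24.03 at [ 0.4229 -0.1295  0.1518] yaw -6.1 tilt [ 0.0021 -0.0013 -1.    ] open 0.267 gf 15.0
shift [-0.0175 -0.3758  0.0018] rows 9.0 turn [-0.    -0.     0.001] rows 0.0
```

```bash
python3 drive.py '-.0018 -.0376 0 0 0 0;-.0018 -.0376 0 0 0 0;-.0018 -.0376 0 0 0 0;-.0018 -.0376 0 0 0 0;-.0018 -.0376 0 0 0 0;-.0018 -.0376 0 0 0 0;-.0018 -.0376 0 0 0 0;-.0018 -.0376 0 0 0 0'; python3 drive.py '-.0018 -.0375 0 0 0 0;-.0013 -.0375 0 0 0 0;0 0 0 0 0 0;0 0 0 0 0 0;0 0 .03 0 0 0;0 0 .03 0 0 0;0 0 .015 0 0 0;0 0 0 0 0 0'; python3 drive.py '0 0 0 0 0 0;0 0 0 0 0 0';  python3 d.py .4452 .246 .0483 -6.1
```

```text
t: 24.7
position: [0.4384, 0.173, 0.1491]
orientation: [0.0, 0.999, -0.053, -0.002]
force: [0.2, -0.6, -0.0]
opening: 0.265
grasp_force: 15.0
t: 25.37
position: [0.4415, 0.2437, 0.0721]
orientation: [0.002, 0.999, -0.054, -0.005]
force: [0.1, 0.2, -0.8]
opening: 0.27
grasp_force: 15.0
t: 25.53
position: [0.4451, 0.2454, 0.0762]
orientation: [0.0, 0.999, -0.054, -0.0]
force: [0.4, -0.4, 0.1]
opening: 0.267
grasp_force: 15.0
t 25.53 at [0.4451 0.2454 0.0762] yaw -6.1 tilt [-4.e-04 -2.e-04 -1.e+00] open 0.267 gf 15.0
shift [ 0.0001 -0.0006  0.0279] rows 0.7 turn [ 0.     0.    -0.001] rows 0.0
```

```bash
python3 drive.py '0 -.0005 .012 0 0 0;0 0 .008 0 0 0;0 0 .003 0 0 0;0 0 0 0 0 0;0 0 0 0 0 0;0 0 .0015 0 0 0;0 0 .0015 0 0 0;0 0 0 0 0 0'; python3 drive.py '0 0 0 0 0 0';python3 d.py .4452 .246 .0483 -6.1
```

```text
t: 26.2
position: [0.445, 0.2468, 0.0501]
orientation: [-0.0, 0.999, -0.053, 0.0]
force: [-0.6, -0.9, 0.7]
opening: 0.262
grasp_force: 15.0
t: 26.28
position: [0.4449, 0.2468, 0.0501]
orientation: [-0.0, 0.999, -0.053, 0.0]
force: [-0.5, 0.4, 0.3]
opening: 0.266
grasp_force: 15.0
t 26.28 at [0.4449 0.2468 0.0501] yaw -6.1 tilt [ 1.e-04  0.e+00 -1.e+00] open 0.266 gf 15.0
shift [0.0003 0.0007 0.0018] rows 0.0 turn [ 0.    -0.     0.001] rows 0.0
```

```bash
python3 drive.py '0 .0004 .001 0 0 0;0 0 0 0 0 0;0 0 .001 0 0 0;0 0 0 0 0 0;0 0 0 0 0 0';python3 drive.py '0 0 .0007 0 0 0;0 0 0 0 0 0;0 0 0 0 0 0'
```

```text
t: 26.7
position: [0.4449, 0.2463, 0.0483]
orientation: [-0.0, 0.999, -0.053, 0.0]
force: [-0.2, -0.4, 4.5]
opening: 0.265
grasp_force: 15.0
t: 26.95
position: [0.445, 0.2462, 0.0482]
orientation: [-0.0, 0.999, -0.053, 0.0]
force: [-1.8, -1.9, 9.3]
opening: 0.266
grasp_force: 15.0
```

Contact made. I'll release, lift, and move the arm clear to check.

```bash
python3 drive.py '0 0 0 0 0 0;0 0 0 0 0 0;0 0 0 0 0 0;0 0 0 0 0 0' 0.37; python3 drive.py '0 0 -.015 0 0 0;0 0 -.035 0 0 0;0 0 -.035 0 0 0;0 0 -.03 0 0 0;-.003 .038 0 0 0 0;-.003 .038 0 0 0 0;-.003 .038 0 0 0 0;-.003 .038 0 0 0 0'; python3 drive.py '-.003 .038 0 0 0 0;-.003 .038 0 0 0 0;-.003 .038 0 0 0 0;-.003 .038 0 0 0 0;-.003 .038 0 0 0 0;0 0 0 0 0 0;0 0 0 0 0 0;0 0 0 0 0 0'
python3 - <<'E'
from h import *
S=eyes.read_camera("scene");T=eyes.read_camera("top")
cv2.imwrite("pics/p7.png",np.hstack([cv2.resize(S[150:250,300:400,::-1],None,fx=4,fy=4,interpolation=0),cv2.resize(T[180:280,145:245,::-1],None,fx=4,fy=4,interpolation=0)]))
bs=blobs(S,(0,0,0),(180,255,75),(335,185,385,235),8);bt=blobs(T,(0,0,0),(180,255,75),(180,215,222,250),8)
print(bs,bt)
for b in bt: print(plane("top",b[0],.053).round(4))
E
```

```text
t: 27.28
position: [0.4448, 0.2463, 0.0471]
orientation: [0.0, 0.999, -0.053, -0.0]
force: [-0.7, -0.1, -0.8]
opening: 0.359
grasp_force: 0.0
t: 27.95
position: [0.4163, 0.0954, 0.1626]
orientation: [0.0, 0.999, -0.052, 0.0]
force: [0.9, 0.1, -0.5]
opening: 0.372
grasp_force: 0.0
t: 28.62
position: [0.3814, -0.0906, 0.1622]
orientation: [-0.0, 0.999, -0.054, -0.001]
force: [-0.1, 0.3, 0.1]
opening: 0.373
grasp_force: 0.0
[(array([367.34, 198.22]), [29, 11, 7, 6, 32]), (array([362. , 205.5]), [25, 18, 6, 5, 8]), (array([348.11, 207.94]), [10, 20, 7, 7, 35]), (array([370.59, 218.  ]), [32, 30, 8, 7, 44])] [(array([187.82, 220.57]), [5, 3, 7, 6, 28]), (array([211.  , 223.33]), [29, 7, 5, 4, 18]), (array([197.37, 241.  ]), [15, 24, 5, 5, 19])]
[0.5042 0.2746 0.053 ]
[0.4948 0.2067 0.053 ]
[0.4433 0.2461 0.053 ]
```

View pics/p7.png

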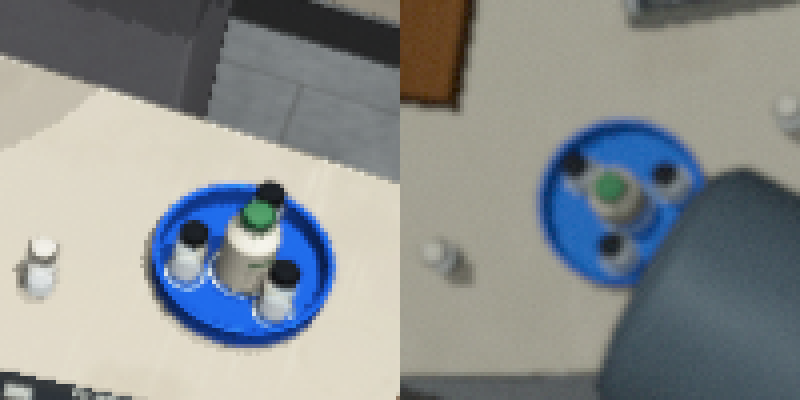

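The bottle and the three black-capped vials all stand upright on their rings, about 1–3 mm off centre. The clear vials are untouched and the arm is clear, so I'm handing it in.

```bash
python3 -c "
from workcell import manip, eyes, ticket, sense
print(ticket.close_job())"
```

```text
the job is handed in; nothing more can be done
None
```

The blue tray is packed and handed in at about 29 s: the green-capped bottle went on the middle ring first, then one black-capped vial on each outer ring, all upright, released and within about 3 mm of centre by camera; nothing else was moved.

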